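# Draw the chip tray out from under the router bed with the pull hook

## Task

Take the wooden-handled pull hook from its rest, a grey board, reach it under the front ledge of the bench router's bed, feel for the hidden pull eye on the chip tray and gently draw the tray out until its front stands clear of the ledge by a finger's width or more. Then unhook it and lay the hook down flat on its rest again, with its handle where it was on the board and leaving the tray out. Touch the machine and tray with the hook only, never forcing it or dropping it, and leave the other things where they are.

Things in the scene. Friction and masses are not known exactly. Their poses are not given: they have to be found in the camera images.
- pull_hook: Loose pull hook, 0.13 to 0.21 kg, flat on its rest at the start, its x about along the rest's x. Wooden handle 90 (x) x 24 (y) x 40 mm tall; origin at the centre of its underside. An 8 mm steel rod leaves the handle's +x end, 20 mm above the underside, to a square bend towards +y. Grip the handle across the 24 mm, hard: it twists in a weak grip.
- hook_bend (a point): The bend of the hook's rod, on the rod's axis, 125 mm along x from the hook's origin and 20 mm above the handle's underside; axes as the hook's. From here the 8 mm thick tip runs straight along the hook's +y and ends 30 mm out.
- hook_rest: The hook's rest: fixed grey board 12 mm thick, 220 (x, -65 to +155) x 90 mm (y, -45 to +45). Origin on the table, below the place where the middle of the hook's handle belongs. It stands right or left of the machine; a block with cutters stands on the other side.
- machine: Bed of a bench router: fixed aluminium frame 310 wide (y) x 260 mm deep. Origin on the table under the middle of the ledge's front face; x points inwards under the bed. The ledge is the front bar, 85 to 125 mm above the table, 40 mm deep; the space behind it is no lower. Opening below: y -125 to +125 mm. More than 15 N of the hook on machine, tray or eye is forcing.
- chip_tray: Chip tray, a steel drawer 220 wide x 170 mm long. Origin on the table under the middle of its flat front face (6 to 68 mm high); axes as the machine's. The front starts 45 to 60 mm inside the ledge's front face. It slides out to machine -x against about 4 N of friction (more when fast), stays where left; end stop with its front 70 mm outside the ledge.
- eye_line (a point): Mid-point of the line, along the tray's y, on which the hidden pull eye's centre lies: 22 mm before the tray's front, 45 mm above the table. The eye is an upright steel ring of 6 mm bar with a 24 mm hole that looks along y, on a short shank from the front face. It is clamped at an unknown y from -30 to +30 mm of this point: find it by feel.
- cutter_block: Bystander: fixed dark wooden block 120 x 70 x 30 mm with six cutters standing in it to 58 mm; origin under its centre.
- spanner: Bystander: loose steel spanner 120 mm long, lying beside the machine; origin near its middle.
- oil_bottle: Bystander: loose white bottle, 44 mm wide, 110 mm tall; origin under its centre.
- screw_jar: Bystander: loose glass jar, 56 mm wide, 70 mm tall; origin under its centre.
- step_block: Bystander: loose dark steel clamping step block, 60 x 25 x 40 mm; origin under its centre.
- offcut: Bystander: loose plywood offcut 100 x 60 x 18 mm; origin under its centre.
- collet_nut: Bystander: loose steel ring nut, 28 mm wide, 16 mm tall; origin under its centre.
Not all that is in view belongs to the job. Of the things shaped like the pull_hook, the wooden one is meant.

How it is judged:
On the way, in this order (a step that is already met when the one before it is completed fails the run):
1. the hook is taken from its rest (horizontal distance between pull_hook and hook_rest above 0.08 m and contact force between pull_hook and hook_rest below 0.1 N), for 0.2 s.
2. the tray is drawn out by the hook: its front comes out past the ledge with the hook pulling on it (x of chip_tray in the frame of machine below 0 m and contact force between pull_hook and chip_tray above 1 N), for 0.05 s.
At the end, for the whole second after the job is handed in: The tray's front face is at least 10 mm out past the ledge's front face and at rest, and the hook lies flat (within 0.12 rad) and still on its rest, released, its handle's middle within 35 mm along and 30 mm across the board of the place where it belongs (x of chip_tray in the frame of machine below -0.01 m and linear speed of chip_tray below 0.01 m/s and x of pull_hook in the frame of hook_rest between -0.035 and 0.035 m and y of pull_hook in the frame of hook_rest between -0.03 and 0.03 m and z of pull_hook in the frame of hook_rest between 0.006 and 0.018 m and angle between pull_hook's own z axis and vertical below 0.12 rad and linear speed of pull_hook below 0.02 m/s); the robot touches nothing.
It fails at once if the hook is forced against the machine, its tray or its eye (more than 15 N) (contact force between pull_hook and machine above 15 N or contact force between pull_hook and chip_tray above 15 N).
It fails at once if the robot itself touches the machine or the tray (contact force between any of the fingers, the arm and machine above 1 N or contact force between any of the fingers, the arm and chip_tray above 1 N).
It fails at once if the hook is dropped or slammed onto its rest (faster than 0.6 m/s) (horizontal distance between pull_hook and hook_rest below 0.12 m and z of pull_hook in the frame of hook_rest below 0.02 m and linear speed of pull_hook above 0.6 m/s).
It fails at once if a bystander is moved by more than 20 mm (distance of any of spanner, oil_bottle, screw_jar, step_block, offcut, collet_nut from where it was at the start of the episode above 0.02 m).
It also fails if it takes over 61 s, if anything falls off the work surface, if the arm or the gripper's body presses on something with over 40 N, if the wrist force passes 120 N, or if a joint passes its speed limit or range.

## Robot

A 6-joint arm with a two-finger parallel gripper is mounted at the origin on the work surface. World frame = base frame: x ahead of the robot, y to its left, z up, the work surface at z = 0. Lengths are in m, angles in rad, forces in N, time in s.
With the tool pointing down it reaches from about 0.4 to 0.825 m from the base axis. Payload 7 kg.
Tool frame: the origin (TCP) lies at the very end of the fingers, on their centre line; the grasp point (between the pads) lies 19 mm behind it (tcp_to_grasp is the distance from the TCP to the grasp point, in m); x points along the fingers, z is the direction in which the jaws open and shut, and the axes are right-handed (so a half turn about x gives the same grasp; the last joint's range is limited). The gripper opens to 88 mm and grips with 3 to 60 N. Pads are 19 mm wide; open, the fingers measure 130 mm over their backs; the gripper's body (78 mm by 193 mm) begins 47 mm behind the grasp point.
Start: joints at [-0.981, 0.359, 0.012, 0, -1.224, -0.288], TCP at [0.201, -0.644, 0.227] pointing down, gripper open.
Joint ranges: [-3.07, 3.07], [-1.43, 2.12], [-1.02, 1.25], [-3.03, 1.67], [-3.05, -0], [-3.03, 3.03]. Speed limits (rad/s): [2.39, 2.39, 3.01, 3.14, 3.14, 3.14].

## Interface

Orientations are given as [roll, pitch, yaw] about the fixed x, y, z axes, in that order (R = Rz(yaw) Ry(pitch) Rx(roll)).
In Python, from station import get_state, grab_frame, job_done, tcp_to_grasp gives the robot as it stands. The module is installed in compiled form; this text tells all that it offers.
- The arm moves only by the shell command python3 -m crank 'ROWS' [FORCE]. ROWS is JSON, a list of rows, each a list of 7 numbers: the shift along the tool's x, y, z in m, then the turn, a rotation vector about the tool's x, y, z in rad, then the opening, from 0 (shut) to 1 (fully open). In form: [[x, y, z, wx, wy, wz, fingers], ...]. A call has 1 to 10 rows; each row is the pose to reach, as a shift and turn from the pose commanded when the call began, along the tool's axes at that moment; what a row does not reach only later rows make up. A row lasts 1/8 s, in which the tool goes at most 62.5 mm and 10.7 degrees, less where a joint would pass 70% of its speed; a pose out of reach is approached as far as the arm can. A call with a gripper value outside its range is refused whole. The fingers move at their own pace and stop on an object; FORCE is the grip in N (left out, the last holds). Time passes only in rows, so rows that repeat a pose let the fingers close. It gives the time, the measured TCP pose, the force and the opening at its end, in the units of the state.
- get_state(): the state, without advancing time (a new reading comes with each control period).
- grab_frame(name): name is "scene" or "top" or "wrist"; returns a dict with "pixels" (400x640x3 uint8, red, green, blue), "vfov" (degrees; the focal length in pixels is half the picture's height over the tangent of half this angle, whatever the lens; pixels are square), "cx", "cy" (the principal point, pixels), "k1" (the pictures are not rectified: a ray, as slopes to the right and down, at radius r is drawn at 1 + k1 r^2 times it, then the intrinsics apply), "extrinsics" (4x4, takes a point from world to camera coordinates). Camera axes: x right, y up, looking along -z (the intrinsics and any distortion apply to the point x, -y, -z); pixel columns grow to the right and rows downward; lengths in m; the calibration is good to about 2 mm. A picture is of the moment at which its call begins. There is no depth.
- job_done(): hands the job in, once; it reports no verdict.
The state is a dict: "t": time; "q": joint angles; "qd": joint speeds; "joint_efforts": joint torques, N m; "eef_pos": TCP position; "ee_rot": TCP orientation; "force": force on the tool from outside, world axes, zero at the start; "moment": the same for the moment, N m; "width": finger opening in m.
Only numpy, scipy, OpenCV 4.12 (cv2) and the standard library are available. Lean on these libraries where they do the work, as an engineer would, in place of code of your own. Each camera call takes 0.05 s, during which the arm holds its last target.

## Working session

There is one attempt and no reset: what is moved stays moved. The work goes in short steps, Python scripts to look and compute and a shell command to move; the robot and the scene stay as the last step left them, time stands still between calls to the robot, and variables do not carry over. Pictures are saved under pics/ and viewed, and the job is handed in when it is done.

```bash
mkdir -p pics
python3 - <<'E'
from station import *
import cv2,numpy as np
s=get_state(); print(s); print(tcp_to_grasp)
for n in("scene","top","wrist"):
    f=grab_frame(n); cv2.imwrite(f"pics/{n}0.png",f["pixels"][:,:,::-1]); print(n,f["vfov"],f["cx"],f["cy"],f["k1"],np.round(f["extrinsics"],4).tolist())
E
```

```text
{'t': 0.0, 'q': array([-9.80902332e-01,  3.59386326e-01,  1.10367357e-02, -3.44537187e-04,
       -1.22409996e+00, -2.88089576e-01]), 'qd': array([ 0.00016824, -0.00082513, -0.00092233,  0.00146238, -0.00116334,
       -0.00090519]), 'joint_efforts': array([-1.25665880e-03, -5.82719100e+01,  2.93058980e+01,  6.99707687e+00,
        7.01944882e-03, -2.02169063e-04]), 'eef_pos': array([ 0.20045224, -0.6440242 ,  0.22561444]), 'ee_rot': array([0.09465533, 1.56911166, 1.96713874]), 'force': array([-0.16826896, -0.24523478, -0.07284228]), 'moment': array([0.04250269, 0.00102529, 0.01127843]), 'width': 0.08816204298945875}
0.0188
scene 53.941272399624964 320.29389405413804 195.96252895728736 -0.007050175708722636 [[-0.9961, 0.0879, 0.0027, 0.5823], [-0.061, -0.7136, 0.6978, -0.0097], [0.0633, 0.695, 0.7162, -1.273], [0.0, 0.0, 0.0, 1.0]]
top 55.32734071931581 321.76319868959035 201.62929145210933 0.02017431199762499 [[0.0066, -0.9997, 0.0255, -0.0281], [0.9899, 0.0101, 0.1411, -0.5904], [-0.1413, 0.0243, 0.9897, -1.1143], [0.0, 0.0, 0.0, 1.0]]
wrist 68.98450214251048 319.28866648688484 201.16266663290543 0.018905940769360658 [[-0.2959, 0.9552, 0.0015, 0.6768], [-0.91, -0.2814, -0.3046, 0.0409], [-0.2906, -0.0915, 0.9525, -0.391], [0.0, 0.0, 0.0, 1.0]]
```

View pics/scene0.png

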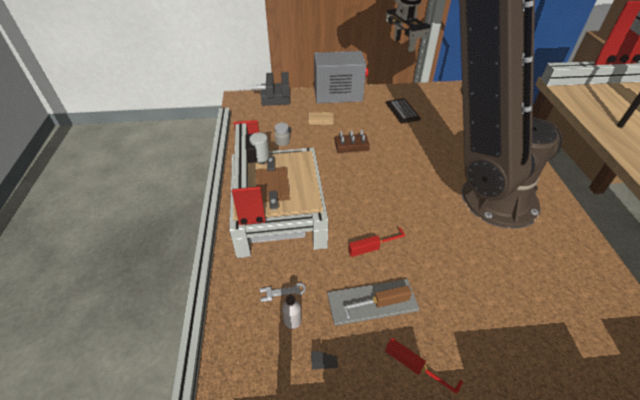

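View pics/top0.png

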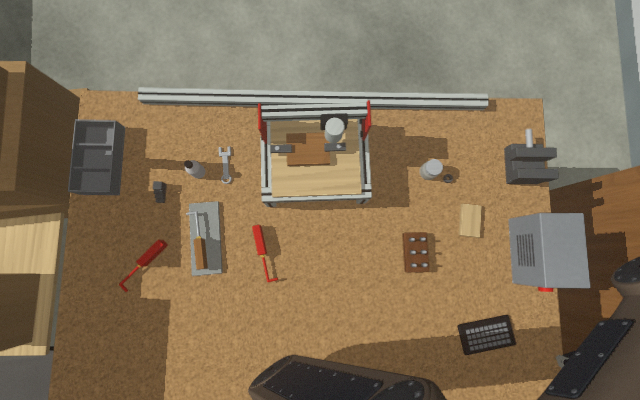

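View pics/wrist0.png

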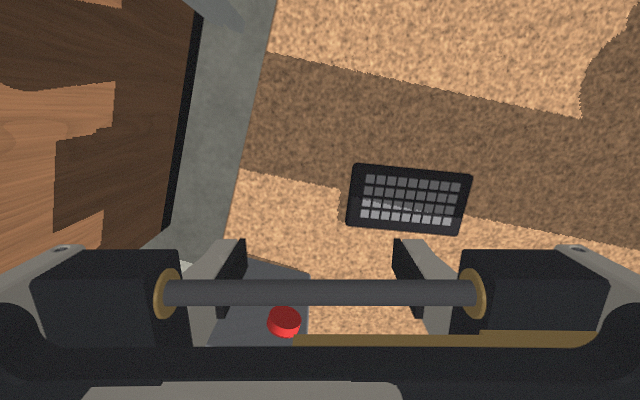

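The top view shows the grey rest with the wooden hook at about (205,238), its tip towards +y. The machine's ledge is at row ~200, cols 262–371. A red decoy lies at (263,250). Zooming in next.

```bash
cat > h.py <<'E'
from station import *
import cv2,numpy as np
from scipy.spatial.transform import Rotation as Ro
def cam(f):
    F=200/np.tan(np.radians(f["vfov"]/2)); E=np.array(f["extrinsics"]); return F,E
def ray(f,u,v):
    F,E=cam(f); a=np.array([(u-f["cx"])/F,(v-f["cy"])/F]); b=a.copy()
    for _ in range(30): b=a/(1+f["k1"]*(b@b))
    d=E[:3,:3].T@np.array([b[0],-b[1],-1]); return -E[:3,:3].T@E[:3,3],d
def onz(f,u,v,z):
    o,d=ray(f,u,v); return o+d*(z-o[2])/d[2]
def proj(f,p):
    F,E=cam(f); c=E[:3,:3]@np.array(p)+E[:3,3]; b=np.array([c[0],-c[1]])/-c[2]; b=b*(1+f["k1"]*(b@b)); return b*F+[f["cx"],f["cy"]]
def crop(f,n,x0,y0,x1,y1,s):
    cv2.imwrite(n,cv2.resize(f["pixels"][y0:y1,x0:x1,::-1],None,fx=s,fy=s,interpolation=cv2.INTER_CUBIC))
E
python3 - <<'E'
from h import *
f=grab_frame("top"); crop(f,"pics/t1.png",180,190,290,290,7)
crop(f,"pics/t2.png",250,90,380,210,6)
g=grab_frame("scene"); crop(g,"pics/s1.png",220,200,430,350,3.8)
hsv=cv2.cvtColor(f["pixels"],cv2.COLOR_RGB2HSV)
print(hsv[250:256,200],hsv[215,192],hsv[262,215])
E
```

```text
[[ 16 149 149]
 [ 15 139 150]
 [ 15 146 148]
 [ 15 144 149]
 [ 16 151 149]
 [ 15 142 147]] [ 35  11 143] [ 34  20 100]
```

View pics/t1.png

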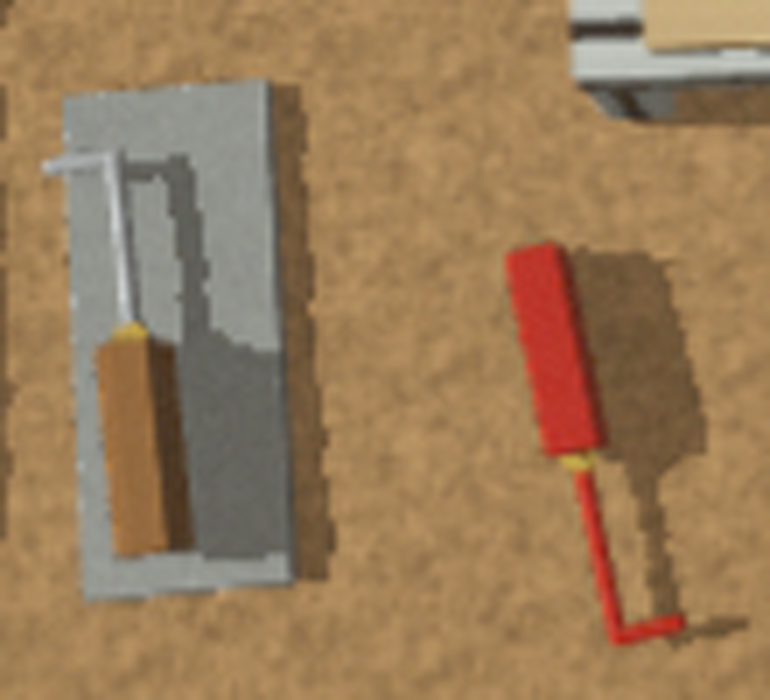

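View pics/t2.png

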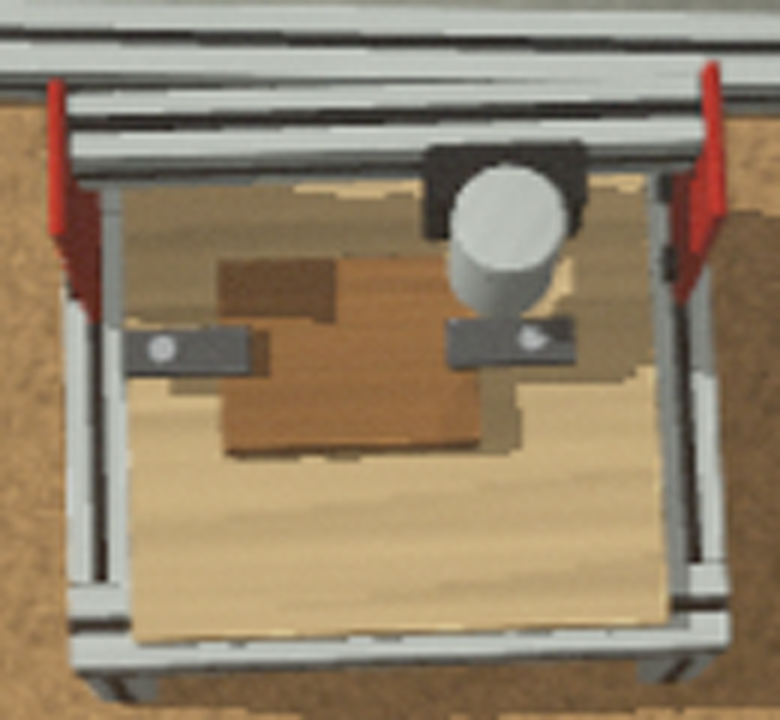

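View pics/s1.png

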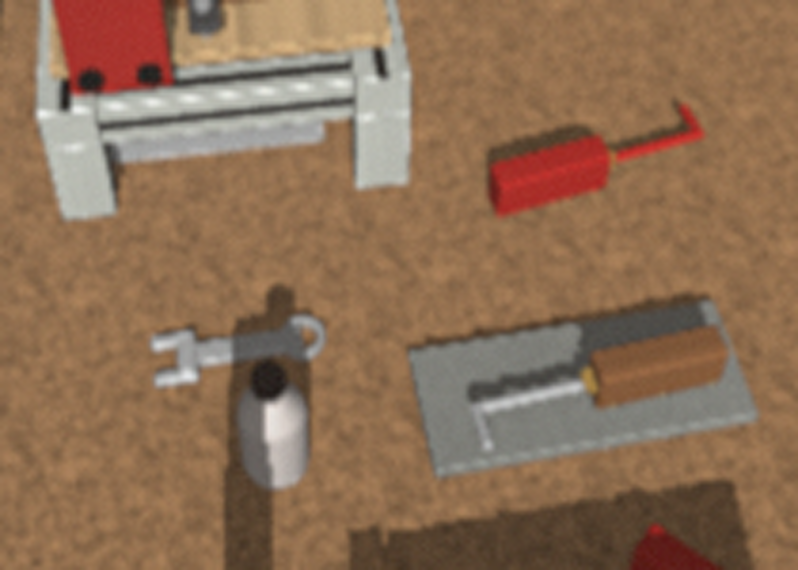

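Run:
```python
from h import *
f=grab_frame("top"); g=grab_frame("scene")
print("cam",ray(f,0,0)[0].round(3))
c=lambda x,y,x0,y0,s:(x0+(x+.5)/s-.5,y0+(y+.5)/s-.5)
T1=lambda x,y,z:onz(f,*c(x,y,180,190,7),z).round(4)
T2=lambda x,y,z:onz(f,*c(x,y,250,90,6),z).round(4)
print("board");B=[T1(*p,.012) for p in[(63,97),(268,80),(293,583),(86,600)]];print(B)
print("handle top");H=[T1(*p,.052) for p in[(96,346),(148,338),(165,552),(116,556)]];print(H)
print("bend",T1(113,156,.032),"tip",T1(43,167,.032),"rodstart",T1(128,325,.032))
for z in(.125,):print("ledge",z,T2(73,668,z),T2(728,643,z),"strip top", T2(70,585,z),T2(727,563,z))
# board fit
P=np.array(B)[:,:2]; m=P.mean(0); xd=(P[0]+P[1]-P[2]-P[3])/2; print("board len",np.linalg.norm(xd),"w",np.linalg.norm(P[0]-P[1]))
xd/=np.linalg.norm(xd);print("yaw",np.arctan2(xd[1],xd[0]),"origin",m-0.045*xd)
Hh=np.array(H)[:,:2];hd=Hh[0]+Hh[1]-Hh[2]-Hh[3];print("hook mid",Hh.mean(0),"len",np.linalg.norm(hd)/2,"w",np.linalg.norm(Hh[0]-Hh[1]),"yaw",np.arctan2(hd[1],hd[0]))
# scene ledge/tray
S=lambda x,y,z:onz(g,*c(x,y,220,200,3.8),z).round(4)
print("scene ledge top front L/R",S(40,117,.125),S(410,84,.125))
print("feet",S(62,220,0),S(115,210,0),S(358,190,0),S(410,183,0))
print("handle top scene",[S(*p,.052) for p in[(598,378),(592,366),(720,330),(727,352)]])
```

```text
cam [0.427 0.005 1.187]
board
[array([0.5852, 0.3856, 0.012 ]), array([0.5936, 0.2968, 0.012 ]), array([0.3757, 0.2762, 0.012 ]), array([0.3683, 0.3636, 0.012 ])]
handle top
[array([0.4747, 0.3531, 0.052 ]), array([0.4782, 0.3318, 0.052 ]), array([0.3899, 0.3202, 0.052 ]), array([0.3882, 0.3401, 0.052 ])]
bend [0.5571 0.3565 0.032 ] tip [0.552  0.3859 0.032 ] rodstart [0.4846 0.3463 0.032 ]
ledge 0.125 [0.5791 0.147  0.125 ] [ 0.5942 -0.1599  0.125 ] strip top [0.6184 0.1495 0.125 ] [ 0.6325 -0.1599  0.125 ]
board len 0.21844095312005948 w 0.08919641248391103
yaw 0.09766437330007187 origin [0.43591444 0.32616209]
hook mid [0.43275 0.3363 ] len 0.08826125990489829 w 0.02158564337702265 yaw 0.13981405809748176
scene ledge top front L/R [0.8337 0.1624 0.125 ] [0.5793 0.1546 0.125 ]
feet [0.8378 0.1585 0.    ] [0.7988 0.1527 0.    ] [0.6164 0.1499 0.    ] [0.5765 0.1468 0.    ]
handle top scene [array([0.4762, 0.3505, 0.052 ]), array([0.4784, 0.3416, 0.052 ]), array([0.3891, 0.3227, 0.052 ]), array([0.3885, 0.3392, 0.052 ])]
```

Run:
```python
from h import *
g=grab_frame("scene"); crop(g,"pics/s2.png",225,205,335,260,7)
a=.047;o=np.array([.5866,-.006]);X=np.array([np.cos(a),np.sin(a)]);Y=np.array([-X[1],X[0]])
W=lambda x,y,z:np.r_[o+x*X+y*Y,z]
for p in [(0,.155,.125),(0,.155,.085),(0,.155,0),(.26,.155,.125),(.0525,.11,.068),(.0525,.11,.006),(.04,.125,.085),(.2225,.11,.068)]:
    u=proj(g,W(*p)); print(p,((u-[225,205]+.5)*7-.5).round(1))
```

```text
(0, 0.155, 0.125) [719.1 108.6]
(0, 0.155, 0.085) [717.5 175.7]
(0, 0.155, 0) [714.4 307. ]
(0.26, 0.155, 0.125) [ 24.7 179. ]
(0.0525, 0.11, 0.068) [571.9 130.1]
(0.0525, 0.11, 0.006) [575.3 225.8]
(0.04, 0.125, 0.085) [606.5 127.8]
(0.2225, 0.11, 0.068) [147.  173.3]
```

View pics/s2.png

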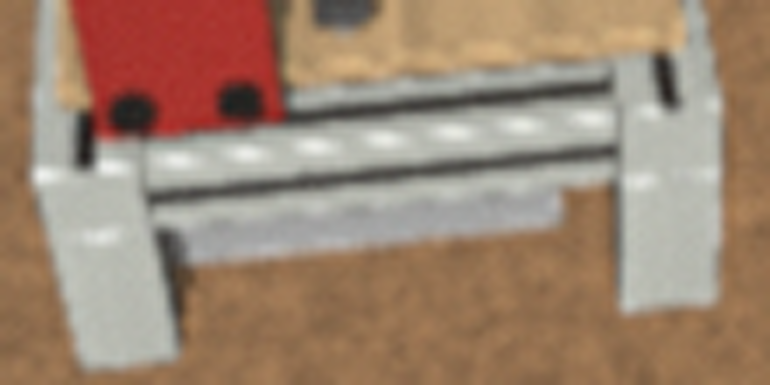

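```bash
cat >> h.py <<'E'
def cur():
    s=get_state(); return np.array(s["eef_pos"]),Ro.from_euler("xyz",s["ee_rot"]),s
def Rdown(yaw,sgn):
    # tool x down, tool z = sgn*hook y
    x=np.array([0,0,-1.]);z=sgn*np.array([-np.sin(yaw),np.cos(yaw),0]);return Ro.from_matrix(np.c_[x,np.cross(z,x),z])
def delta(pos,yaw,sgn):
    p,R,s=cur(); T=Rdown(yaw,sgn)
    return (R.inv().apply(np.array(pos)-p)).round(4),(R.inv()*T).as_rotvec().round(4)
E
python3 - <<'E'
from h import *
p,R,s=cur(); print(R.as_matrix().round(3))
f=grab_frame("wrist");print("cam in tool",R.inv().apply(ray(f,0,0)[0]-p))
for sg in(1,-1): print(sg,delta([.4409,.3382,.15],.15,sg),delta([.4409,.3382,.018],.15,sg))
t=grab_frame("top")
for n,u,v in[("bottle",193,170),("spanner",225,165),("red",262,240),("step",158,190)]:print(n,onz(t,u,v,.03).round(3))
E
```

```text
[[-0.    -0.955 -0.297]
 [ 0.    -0.297  0.955]
 [-1.    -0.     0.   ]]
cam in tool [-0.15818271  0.0810923  -0.00242101]
1 (array([ 0.0766, -0.5215,  0.8668]), array([ 0.1518,  0.0002, -0.    ])) (array([ 0.2086, -0.5215,  0.8668]), array([ 0.1518,  0.0002, -0.    ]))
-1 (array([ 0.0766, -0.5215,  0.8668]), array([-2.9898e+00,  0.0000e+00,  3.0000e-04])) (array([ 0.2086, -0.5215,  0.8668]), array([-2.9898e+00,  0.0000e+00,  3.0000e-04]))
bottle [0.686 0.372 0.03 ]
spanner [0.703 0.276 0.03 ]
red [0.474 0.155 0.03 ]
step [0.623 0.473 0.03 ]
```

```bash
python3 -m crank '[[0,-0.043,0.038,0,0,0,1],[0,-0.087,0.077,0,0,0,1],[0,-0.13,0.115,0,0,0,1],[0,-0.173,0.153,0.03,0,0,1],[0,-0.217,0.192,0.06,0,0,1],[0,-0.26,0.23,0.09,0,0,1],[0,-0.303,0.268,0.12,0,0,1],[0,-0.346,0.306,0.15,0,0,1],[0,-0.39,0.345,0.15,0,0,1],[0,-0.433,0.383,0.15,0,0,1]]' 60; python3 -c "
from h import *
print(cur()[0],cur()[2]['t'],delta([.4409,.3382,.12],.15,1))"
```

```text
t: 1.75
eef_pos: [0.501, -0.1482, 0.2271]
ee_rot: [-1.75, 1.57, -0.027]
force: [0.8, -0.7, 0.5]
width: 0.0876
[ 0.50104853 -0.14822999  0.22707019] 1.75 (array([ 0.107 , -0.0142,  0.4899]), array([ 0.0022, -0.0002,  0.0011]))
```

```bash
python3 -m crank '[[0,-0.001,0.054,0,0,0,1],[0,-0.003,0.108,0,0,0,1],[0,-0.004,0.162,0,0,0,1],[0,-0.006,0.216,0,0,0,1],[0,-0.007,0.27,0,0,0,1],[0.02,-0.009,0.325,0,0,0,1],[0.05,-0.01,0.38,0,0,0,1],[0.08,-0.012,0.435,0,0,0,1],[0.1,-0.014,0.49,0.002,0,0,1],[0.107,-0.014,0.49,0.002,0,0,1]]'; python3 -c "
from h import *
print(cur()[0],cur()[2]['t'],delta([.4409,.3382,.018],.15,1))
crop(grab_frame('wrist'),'pics/w1.png',0,0,640,400,1.2)
crop(grab_frame('top'),'pics/t3.png',150,150,290,290,4.2)"
```

```text
t: 3.0
eef_pos: [0.4392, 0.3393, 0.1179]
ee_rot: [2.478, 1.569, -2.081]
force: [-0.8, -0.2, 0.4]
width: 0.0879
[0.43917745 0.33927528 0.11793935] 3.0 (array([ 0.0999, -0.0016, -0.0012]), array([ 0.0032, -0.0011, -0.0009]))
```

View pics/w1.png

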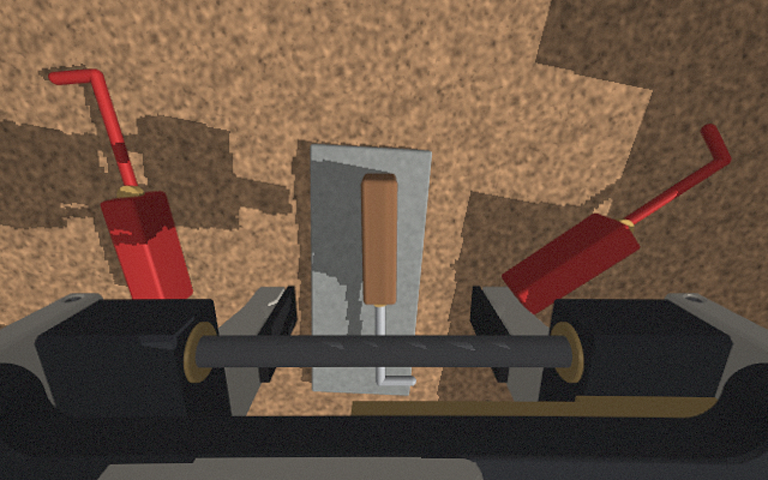

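```bash
python3 -c "
from h import *
f=grab_frame('wrist')
c=lambda x,y:((x+.5)/1.2-.5,(y+.5)/1.2-.5)
P=np.array([onz(f,*c(*p),.052) for p in[(362,304),(399,304),(397,176),(364,176)]])[:,:2]
print(P.round(4));d=P[0]+P[1]-P[2]-P[3];print(P.mean(0),np.arctan2(d[1],d[0]),np.linalg.norm(d)/2,np.linalg.norm(P[0]-P[1]))
b=onz(f,*c(380,380),.032);print('bend',b)
"
```

```text
[[0.4794 0.3246]
 [0.4754 0.3507]
 [0.3861 0.3347]
 [0.3892 0.3139]]
[0.43251281 0.33098664] 0.14721393596220161 0.09069291322298445 0.026472309741970807
bend [0.55789821 0.34897569 0.032     ]
```

```bash
python3 -m crank '[[0.03,-0.0015,-0.004,0.003,0,0,1],[0.06,-0.0015,-0.004,0.003,0,0,1],[0.085,-0.0015,-0.004,0.003,0,0,1],[0.1,-0.0015,-0.004,0.003,0,0,1],[0.1,-0.0015,-0.004,0.003,0,0,1]]' 60; python3 -m crank '[[0,0,0,0,0,0,0],[0,0,0,0,0,0,0],[0,0,0,0,0,0,0],[0,0,0,0,0,0,0],[0,0,0,0,0,0,0],[0,0,0,0,0,0,0]]' 60; python3 -c "
from h import *
crop(grab_frame('wrist'),'pics/w2.png',0,0,640,400,1.2)"
```

```text
t: 3.78
eef_pos: [0.4421, 0.3318, 0.0194]
ee_rot: [2.429, 1.57, -2.137]
force: [-0.5, 0.4, 0.6]
width: 0.088
t: 4.53
eef_pos: [0.442, 0.3327, 0.0196]
ee_rot: [-0.879, 1.571, 0.838]
force: [-0.3, 0.6, -0.9]
width: 0.033
```

View pics/w2.png

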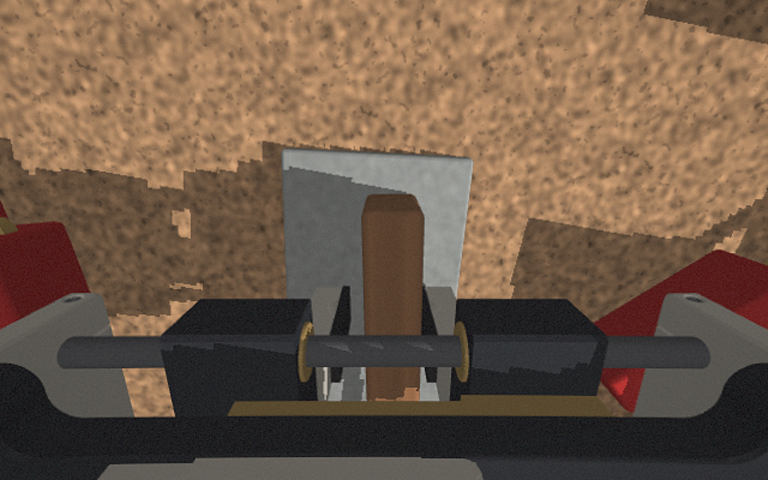

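Jaws straddle the handle, centred at col ~392, but are still closing.

```bash
python3 -m crank '[[0,0,0,0,0,0,0],[0,0,0,0,0,0,0],[0,0,0,0,0,0,0],[0,0,0,0,0,0,0]]' 60;  python3 -m crank '[[-0.005,0,0,0,0,0,0],[-0.02,0,0,0,0,0,0],[-0.05,0,0,0,0,0,0],[-0.09,0,0,0,0,0,0],[-0.12,0,0,0,0,0,0],[-0.12,0,0,0,0,0,0]]'; python3 -c "
from h import *
print(cur())
crop(grab_frame('wrist'),'pics/w3.png',0,0,640,400,1.2)
crop(grab_frame('top'),'pics/t4.png',150,150,290,290,4.2)
crop(grab_frame('scene'),'pics/s4.png',220,160,460,340,3.2)"
```

```text
t: 5.08
eef_pos: [0.4421, 0.3327, 0.0196]
ee_rot: [-0.732, 1.571, 0.986]
force: [-0.1, 0.9, 0.7]
width: 0.0239
t: 5.82
eef_pos: [0.4431, 0.3339, 0.1433]
ee_rot: [-0.807, 1.565, 0.911]
force: [0.7, 0.3, -1.7]
width: 0.0237
(array([0.44310018, 0.33392814, 0.14331089]), Rotation.from_matrix(array([[ 0.00366219, -0.98919265, -0.14657586],
                            [ 0.00472359, -0.14655809,  0.98919079],
                            [-0.99998214, -0.00431497,  0.00413581]])), {'t': 5.825, 'q': array([ 9.99163152e-01,  2.29300537e-01, -3.74994885e-01,  6.39994365e-04,
       -9.60547073e-01, -2.42322649e+00]), 'qd': array([-0.00057083,  0.03768809, -0.05018528, -0.01761665,  0.03431905,
       -0.0007502 ]), 'joint_efforts': array([-3.65057413e-02, -4.62310553e+01,  2.69462228e+01,  6.49652079e+00,
       -5.34108337e-01,  8.44871774e-04]), 'eef_pos': array([0.44310018, 0.33392814, 0.14331089]), 'ee_rot': array([-0.80659461,  1.56481934,  0.9112999 ]), 'force': array([ 0.72923839,  0.27558913, -1.71048418]), 'moment': array([-0.02336078, -0.03002091, -0.01148371]), 'width': 0.023660973116838464})
```

View pics/t4.png

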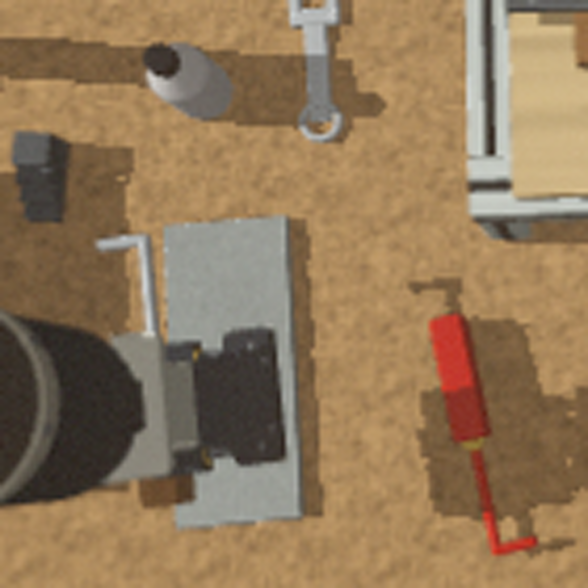

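View pics/s4.png

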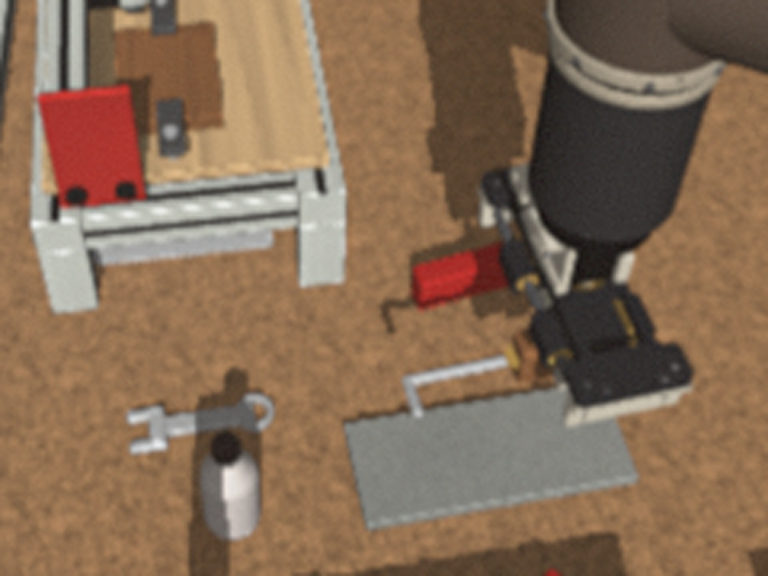

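The hook is held. Bend at t4 (147,240) and s4 (408,382). I'll triangulate the bend and tip in the tool frame.

```bash
cat >> h.py <<'E'
def tri(fs,uvs):
    A=np.zeros((3,3));b=np.zeros(3)
    for f,(u,v) in zip(fs,uvs):
        o,d=ray(f,u,v);d=d/np.linalg.norm(d);M=np.eye(3)-np.outer(d,d);A+=M;b+=M@o
    p=np.linalg.solve(A,b); return p,[ (proj(f,p)-uv).round(2) for f,uv in zip(fs,uvs)]
E
python3 - <<'E'
from h import *
t=grab_frame('top');s=grab_frame('scene')
c=lambda x,y,x0,y0,k:(x0+(x+.5)/k-.5,y0+(y+.5)/k-.5)
p,R,_=cur()
for n,a,b in[("bend",(147,240),(408,381)),("tip",(98,245),(418,413)),("rodstart",(152,333),(510,360))]:
    P,e=tri([t,s],[c(*a,150,150,4.2),c(*b,220,160,3.2)]);print(n,P.round(4),e,"tool",R.inv().apply(P-p).round(4))
print(p)
E
```

```text
bend [0.556  0.35   0.1537] [array([-0.11,  0.33]), array([-0.41, -0.07])] tool [-0.0151 -0.1159  0.001 ]
tip [0.5526 0.3789 0.1583] [array([-0.03,  0.08]), array([-0.11, -0.02])] tool [-0.0198 -0.1167  0.0301]
rodstart [0.4895 0.3427 0.1622] [array([-1.05,  2.69]), array([-3.33, -0.55])] tool [-0.0235 -0.049   0.0035]
[0.4415557  0.3320672  0.13875074]
```

```bash
cat >> h.py <<'E'
MA=.047;MO=np.array([.5866,-.006])
def W(x,y,z):
    X=np.array([np.cos(MA),np.sin(MA)]);Y=np.array([-X[1],X[0]]);return np.r_[MO+x*X+y*Y,z]
OFF=np.array([-.013,-.116,.001])
def bendpose():
    p,R,s=cur();b=p+R.apply(OFF);X=np.array([np.cos(MA),np.sin(MA)]);Y=np.array([-X[1],X[0]])
    d=b[:2]-MO;return np.r_[d@X,d@Y,b[2]].round(4),s
def tgt(x,y,z,yaw=MA):
    T=Rdown(yaw,1); return W(x,y,z)-T.apply(OFF)
E
python3 - <<'E'
from h import *
print(bendpose()[0])
for q in[(-.06,-.072,.14),(-.06,-.072,.045),(0.036,-.072,.045)]:
    P=tgt(*q);print(q,P.round(4),np.hypot(*P[:2]),delta(P,MA,1))
E
```

```text
[-0.0137  0.3571  0.1516]
(-0.06, -0.072, 0.14) [ 0.4142 -0.0872  0.127 ] 0.4233006097454238 (array([ 0.0124,  0.0883, -0.4107]), array([ 0.0997, -0.0012, -0.0012]))
(-0.06, -0.072, 0.045) [ 0.4142 -0.0872  0.032 ] 0.4233006097454238 (array([ 0.1074,  0.0882, -0.4106]), array([ 0.0997, -0.0012, -0.0012]))
(0.036, -0.072, 0.045) [ 0.5101 -0.0827  0.032 ] 0.5167747171620752 (array([ 0.1072, -0.0074, -0.4202]), array([ 0.0997, -0.0012, -0.0012]))
```

```bash
python3 -m crank '[[0,0.03,-0.01,0,0,0,0],[0,0.06,-0.05,0.02,0,0,0],[0,0.078,-0.1,0.04,0,0,0],[0,0.08,-0.15,0.06,0,0,0],[0,0.08,-0.2,0.08,0,0,0],[0,0.08,-0.25,0.1,0,0,0],[0,0.08,-0.3,0.1,0,0,0],[0,0.08,-0.35,0.1,0,0,0],[0,0.08,-0.395,0.1,0,0,0],[0.012,0.08,-0.411,0.1,0,0,0]]'; python3 -m crank '[[0,0,0,0,0,0,0],[0,0,0,0,0,0,0],[0,0,0,0,0,0,0]]';python3 - <<'E'
from h import *
print(bendpose())
P=tgt(-.05,-.072,.045);print(delta(P,MA,1))
t=grab_frame('top');s=grab_frame('scene')
crop(t,'pics/t5.png',240,150,390,290,4.2)
crop(s,'pics/s5.png',220,100,460,280,3.2)
E
```

```text
t: 7.32
eef_pos: [0.4231, -0.0877, 0.1273]
ee_rot: [3.087, 1.571, -1.581]
force: [-0.8, 0.5, -2.7]
width: 0.0242
t: 7.7
eef_pos: [0.4232, -0.0849, 0.1278]
ee_rot: [-1.499, 1.57, 0.12]
force: [0.4, 0.2, -1.9]
width: 0.0238
(array([-0.051 , -0.0701,  0.1408]), {'t': 7.7, 'q': array([ 2.62449076e-01,  4.65440037e-02, -6.40167075e-01,  5.82890102e-05,
       -8.83771046e-01, -1.78529057e+00]), 'qd': array([ 0.00120752, -0.00249198,  0.00057873, -0.00031104,  0.00103236,
        0.00331825]), 'joint_efforts': array([-2.58220173e-01, -2.81128246e+01,  2.44393301e+01,  5.90450719e+00,
       -9.47299437e-02, -9.37456061e-03]), 'eef_pos': array([ 0.42316182, -0.08493765,  0.12779505]), 'ee_rot': array([-1.4987952 ,  1.57047891,  0.11999292]), 'force': array([ 0.42854206,  0.17128568, -1.93241574]), 'moment': array([ 0.01948547, -0.03548875, -0.01361753]), 'width': 0.02375883874652221})
(array([ 0.0958, -0.0009, -0.0018]), array([0.001 , 0.    , 0.0003]))
```

View pics/t5.png

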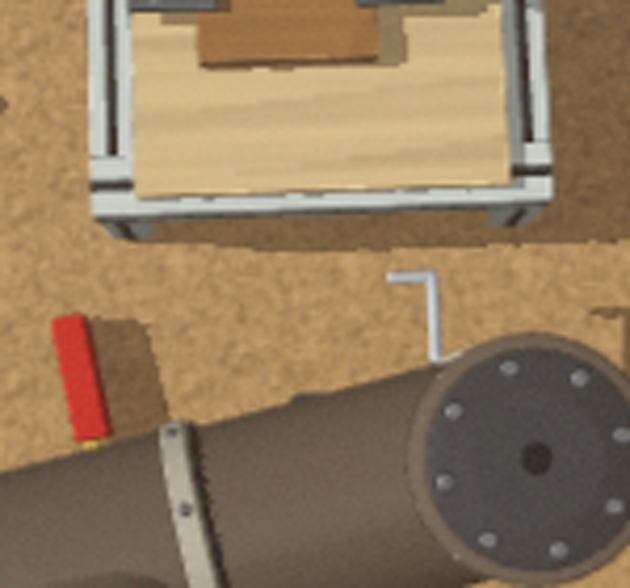

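View pics/s5.png

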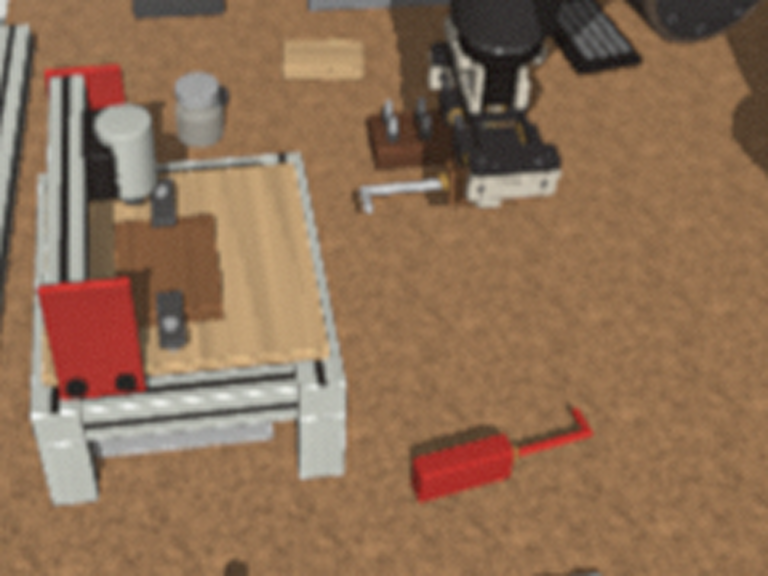

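Run:
```python
from h import *
t=grab_frame('top');s=grab_frame('scene')
c=lambda x,y,x0,y0,k:(x0+(x+.5)/k-.5,y0+(y+.5)/k-.5)
p,R,_=cur()
for n,a,b in[("bend",(433,274),(363,187)),("tip",(388,278),(368,210))]:
    P,e=tri([t,s],[c(*a,240,150,4.2),c(*b,220,100,3.2)]);print(n,P.round(4),e,"tool",R.inv().apply(P-p).round(4))
print(onz(t,418,252,.03))
```

```text
bend [ 0.5395 -0.0784  0.1453] [array([-0.03,  0.12]), array([-0.11, -0.02])] tool [-0.0174 -0.1165  0.0012]
tip [ 0.5374 -0.0492  0.1416] [array([ 0.01, -0.06]), array([0.05, 0.01])] tool [-0.0138 -0.1159  0.0304]
[ 0.4416357  -0.31531528  0.03      ]
```

```bash
cat > chk.py <<'E'
import sys
from h import *
b,s=bendpose();F=np.array(s["force"]);print("bend",b,"F",F.round(2),"M",np.array(s["moment"]).round(3),"t",round(s["t"],2))
lim=float(sys.argv[1]) if len(sys.argv)>1 else 99
B=np.array([0.3,0.2,-1.9]) if len(sys.argv)<5 else np.array([float(v) for v in sys.argv[2:5]])
sys.exit(int(np.linalg.norm((F-B)[:2])>lim))
E
python3 -m crank '[[0.02,0,0,0,0,0,0],[0.045,0,-0.001,0,0,0,0],[0.07,0,-0.002,0,0,0,0],[0.09,0,-0.002,0,0,0,0],[0.096,0,-0.002,0,0,0,0],[0.096,0,-0.002,0,0,0,0],[0.096,0,-0.002,0,0,0,0]]';python3 chk.py; python3 chk.py;python3 -c "
from h import *
print(delta(tgt(0.036,-.072,.045),MA,1))"
```

```text
t: 8.78
eef_pos: [0.4237, -0.0874, 0.0323]
ee_rot: [-1.451, 1.569, 0.167]
force: [-0.3, 0.1, -1.4]
width: 0.0238
bend [-0.0505 -0.0727  0.0455] F [-0.35  0.11 -1.44] M [ 0.028  0.009 -0.031] t 8.78
bend [-0.0505 -0.0727  0.0455] F [-0.35  0.11 -1.44] M [ 0.028  0.009 -0.031] t 8.78
(array([ 0.0004, -0.0865,  0.0007]), array([0.0002, 0.0002, 0.0014]))
```

```bash
python3 -m crank '[[0,-0.005,0,0,0,0,0],[0,-0.01,0,0,0,0,0],[0,-0.02,0,0,0,0,0],[0,-0.03,0,0,0,0,0],[0,-0.04,0,0,0,0,0],[0,-0.045,0,0,0,0,0],[0,-0.045,0,0,0,0,0]]' >/dev/null && python3 chk.py 2 && python3 -m crank '[[0,-0.005,0,0,0,0,0],[0,-0.011,0,0,0,0,0],[0,-0.017,0,0,0,0,0],[0,-0.022,0,0,0,0,0],[0,-0.022,0,0,0,0,0]]' >/dev/null && python3 chk.py 2 && python3 -m crank '[[0,-0.005,0,0,0,0,0],[0,-0.01,0,0,0,0,0],[0,-0.015,0,0,0,0,0],[0,-0.0195,0,0,0,0,0],[0,-0.0195,0,0,0,0,0],[0,-0.0195,0,0,0,0,0]]' >/dev/null && python3 chk.py 2
```

```text
bend [-0.006  -0.0729  0.0443] F [ 0.27 -0.17 -1.08] M [-0.03   0.073  0.005] t 9.65
bend [ 0.0163 -0.0729  0.0445] F [-0.71  1.   -1.75] M [-0.048 -0.006  0.013] t 10.28
bend [ 0.0352 -0.0729  0.0445] F [-0.21 -0.07 -1.4 ] M [-0.076  0.034 -0.032] t 11.03
```

```bash
cat > chk.py <<'E'
import sys
from h import *
b,s=bendpose();F=np.array(s["force"]);M=np.array(s["moment"]);print("bend",b,"F",F.round(2),"M",M.round(3),"t",round(s["t"],2))
lm=float(sys.argv[1]) if len(sys.argv)>1 else 9
lf=float(sys.argv[2]) if len(sys.argv)>2 else 2.
sys.exit(int(abs(M[2])>lm or np.linalg.norm(F[:2])>lf))
E
python3 -m crank '[[0,0,0.003,0,0,0,0],[0,0,0.006,0,0,0,0],[0,0,0.008,0,0,0,0]]' >/dev/null && python3 chk.py .12 &&
python3 -m crank '[[0,0,0.001,0,0,0,0],[0,0,0.002,0,0,0,0],[0,0,0.003,0,0,0,0]]' >/dev/null && python3 chk.py .12 &&
python3 -m crank '[[0,0,0.001,0,0,0,0],[0,0,0.002,0,0,0,0],[0,0,0.003,0,0,0,0]]' >/dev/null && python3 chk.py .12 &&
python3 -m crank '[[0,0,0.001,0,0,0,0],[0,0,0.002,0,0,0,0],[0,0,0.003,0,0,0,0]]' >/dev/null && python3 chk.py .12 &&
python3 -m crank '[[0,0,0.001,0,0,0,0],[0,0,0.002,0,0,0,0],[0,0,0.003,0,0,0,0]]' >/dev/null && python3 chk.py .12 &&
python3 -m crank '[[0,0,0.001,0,0,0,0],[0,0,0.002,0,0,0,0],[0,0,0.003,0,0,0,0]]' >/dev/null && python3 chk.py .12
```

```text
bend [ 0.0353 -0.0645  0.0446] F [ 0.78 -0.22 -1.01] M [-0.028 -0.034  0.009] t 11.4
bend [ 0.0353 -0.0618  0.0445] F [ 0.43  0.02 -1.42] M [-0.012  0.034 -0.022] t 11.78
bend [ 0.0354 -0.0588  0.0446] F [ 0.11 -1.   -0.54] M [ 0.004 -0.014 -0.004] t 12.15
bend [ 0.0354 -0.0558  0.0446] F [ 0.22  0.15 -0.98] M [-0.004  0.023  0.016] t 12.53
bend [ 0.0354 -0.0528  0.0446] F [-0.72  0.85 -1.96] M [-0.01  -0.021 -0.024] t 12.9
bend [ 0.0353 -0.0498  0.0446] F [-0.42 -0.67 -1.79] M [-0.023 -0.07  -0.004] t 13.28
```

Nothing touched yet; continuing the sweep.

```bash
python3 -m crank '[[0,0,0.001,0,0,0,0],[0,0,0.002,0,0,0,0],[0,0,0.003,0,0,0,0]]' >/dev/null && python3 chk.py .12 &&
python3 -m crank '[[0,0,0.001,0,0,0,0],[0,0,0.002,0,0,0,0],[0,0,0.003,0,0,0,0]]' >/dev/null && python3 chk.py .12 &&
python3 -m crank '[[0,0,0.001,0,0,0,0],[0,0,0.002,0,0,0,0],[0,0,0.003,0,0,0,0]]' >/dev/null && python3 chk.py .12 &&
python3 -m crank '[[0,0,0.001,0,0,0,0],[0,0,0.002,0,0,0,0],[0,0,0.003,0,0,0,0]]' >/dev/null && python3 chk.py .12 &&
python3 -m crank '[[0,0,0.001,0,0,0,0],[0,0,0.002,0,0,0,0],[0,0,0.003,0,0,0,0]]' >/dev/null && python3 chk.py .12 &&
python3 -m crank '[[0,0,0.001,0,0,0,0],[0,0,0.002,0,0,0,0],[0,0,0.003,0,0,0,0]]' >/dev/null && python3 chk.py .12 &&
python3 -m crank '[[0,0,0.001,0,0,0,0],[0,0,0.002,0,0,0,0],[0,0,0.003,0,0,0,0]]' >/dev/null && python3 chk.py .12 &&
python3 -m crank '[[0,0,0.001,0,0,0,0],[0,0,0.002,0,0,0,0],[0,0,0.003,0,0,0,0]]' >/dev/null && python3 chk.py .12
```

```text
bend [ 0.0353 -0.0468  0.0445] F [ 1.37  0.56 -1.43] M [ 0.024 -0.037 -0.006] t 13.65
bend [ 0.0353 -0.0438  0.0446] F [ 0.09 -0.17 -1.15] M [-0.07  -0.05  -0.053] t 14.03
bend [ 0.0353 -0.0408  0.0446] F [-0.17  0.57 -1.06] M [ 0.001  0.    -0.028] t 14.4
bend [ 0.0353 -0.0378  0.0445] F [-0.92  0.85 -2.02] M [-0.028 -0.046 -0.054] t 14.78
bend [ 0.0354 -0.0348  0.0446] F [-0.37 -0.72 -1.59] M [-0.014 -0.046  0.016] t 15.15
bend [ 0.0353 -0.0318  0.0446] F [ 1.11  0.05 -1.07] M [-0.023  0.014 -0.005] t 15.53
bend [ 0.0353 -0.0288  0.0446] F [ 0.17  0.32 -1.68] M [-0.033  0.012 -0.034] t 15.9
bend [ 0.0354 -0.0258  0.0446] F [-0.7  -0.32 -2.55] M [-0.005 -0.024  0.016] t 16.27
```

```bash
python3 -m crank '[[0,0,0.001,0,0,0,0],[0,0,0.002,0,0,0,0],[0,0,0.003,0,0,0,0]]' >/dev/null && python3 chk.py .12 &&
python3 -m crank '[[0,0,0.001,0,0,0,0],[0,0,0.002,0,0,0,0],[0,0,0.003,0,0,0,0]]' >/dev/null && python3 chk.py .12 &&
python3 -m crank '[[0,0,0.001,0,0,0,0],[0,0,0.002,0,0,0,0],[0,0,0.003,0,0,0,0]]' >/dev/null && python3 chk.py .12 &&
python3 -m crank '[[0,0,0.001,0,0,0,0],[0,0,0.002,0,0,0,0],[0,0,0.003,0,0,0,0]]' >/dev/null && python3 chk.py .12 &&
python3 -m crank '[[0,0,0.001,0,0,0,0],[0,0,0.002,0,0,0,0],[0,0,0.003,0,0,0,0]]' >/dev/null && python3 chk.py .12 &&
python3 -m crank '[[0,0,0.001,0,0,0,0],[0,0,0.002,0,0,0,0],[0,0,0.003,0,0,0,0]]' >/dev/null && python3 chk.py .12 &&
python3 -m crank '[[0,0,0.001,0,0,0,0],[0,0,0.002,0,0,0,0],[0,0,0.003,0,0,0,0]]' >/dev/null && python3 chk.py .12 &&
python3 -m crank '[[0,0,0.001,0,0,0,0],[0,0,0.002,0,0,0,0],[0,0,0.003,0,0,0,0]]' >/dev/null && python3 chk.py .12
```

```text
bend [ 0.0354 -0.0228  0.0446] F [-0.13 -0.73 -1.6 ] M [ 0.043 -0.017  0.023] t 16.65
bend [ 0.0353 -0.0198  0.0446] F [-0.29 -0.03 -0.47] M [-0.005 -0.016 -0.041] t 17.02
bend [ 0.0353 -0.0168  0.0446] F [-0.15  0.18 -0.88] M [ 0.038 -0.027 -0.066] t 17.4
bend [ 0.0353 -0.0138  0.0445] F [-0.32  0.36 -0.71] M [ 0.058 -0.042 -0.045] t 17.77
bend [ 0.0353 -0.0108  0.0445] F [ 0.12  0.07 -1.12] M [-0.04   0.011 -0.005] t 18.15
bend [ 0.0354 -0.0078  0.0445] F [ 0.75  0.74 -1.8 ] M [-0.039 -0.071  0.001] t 18.52
bend [ 0.0354 -0.0048  0.0446] F [-0.24 -0.84 -1.78] M [-0.049  0.002 -0.03 ] t 18.9
bend [ 0.0354 -0.0018  0.0446] F [ 0.53  1.11 -0.74] M [ 0.011 -0.019  0.013] t 19.27
```

```bash
python3 -m crank '[[0,0,0.001,0,0,0,0],[0,0,0.002,0,0,0,0],[0,0,0.003,0,0,0,0]]' >/dev/null && python3 chk.py .12 &&
python3 -m crank '[[0,0,0.001,0,0,0,0],[0,0,0.002,0,0,0,0],[0,0,0.003,0,0,0,0]]' >/dev/null && python3 chk.py .12 &&
python3 -m crank '[[0,0,0.001,0,0,0,0],[0,0,0.002,0,0,0,0],[0,0,0.003,0,0,0,0]]' >/dev/null && python3 chk.py .12 &&
python3 -m crank '[[0,0,0.001,0,0,0,0],[0,0,0.002,0,0,0,0],[0,0,0.003,0,0,0,0]]' >/dev/null && python3 chk.py .12 &&
python3 -m crank '[[0,0,0.001,0,0,0,0],[0,0,0.002,0,0,0,0],[0,0,0.003,0,0,0,0]]' >/dev/null && python3 chk.py .12 &&
python3 -m crank '[[0,0,0.001,0,0,0,0],[0,0,0.002,0,0,0,0],[0,0,0.003,0,0,0,0]]' >/dev/null && python3 chk.py .12 &&
python3 -m crank '[[0,0,0.001,0,0,0,0],[0,0,0.002,0,0,0,0],[0,0,0.003,0,0,0,0]]' >/dev/null && python3 chk.py .12
```

```text
bend [0.0354 0.0012 0.0446] F [ 0.71  0.65 -1.44] M [-0.053 -0.024  0.012] t 19.65
bend [0.0353 0.004  0.0446] F [ 0.42 -1.95 -1.37] M [-0.966 -0.256 -0.298] t 20.02
```

Rod contact at bend y ≈ 4 mm, so the eye is at about y = +11 mm and the tip is through it. I'll ease off 3 mm and pull gently.

```bash
python3 -m crank '[[0,0,-0.001,0,0,0,0],[0,0,-0.003,0,0,0,0],[0,0,-0.003,0,0,0,0]]' >/dev/null && python3 chk.py .2 3 &&
python3 -m crank '[[0,0.001,0,0,0,0,0],[0,0.002,0,0,0,0,0],[0,0.003,0,0,0,0,0],[0,0.004,0,0,0,0,0],[0,0.005,0,0,0,0,0]]' >/dev/null && python3 chk.py .2 3&&
python3 -m crank '[[0,0.001,0,0,0,0,0],[0,0.002,0,0,0,0,0],[0,0.003,0,0,0,0,0]]' >/dev/null && python3 chk.py .2 3&&
python3 -m crank '[[0,0.001,0,0,0,0,0],[0,0.002,0,0,0,0,0],[0,0.003,0,0,0,0,0]]' >/dev/null && python3 chk.py .2 3&&
python3 -m crank '[[0,0.001,0,0,0,0,0],[0,0.002,0,0,0,0,0],[0,0.003,0,0,0,0,0]]' >/dev/null && python3 chk.py .2 3
```

```text
bend [0.0353 0.001  0.0446] F [-0.52 -0.49 -1.73] M [-0.032 -0.004 -0.014] t 20.4
bend [0.0303 0.0011 0.0446] F [ 0.5  -0.61 -1.94] M [-0.019  0.007  0.03 ] t 21.02
bend [0.0285 0.0014 0.0452] F [ 3.8  -0.37 -2.54] M [-0.11  -1.496 -0.047] t 21.4
```

Hooked: +3.8 N in x at bend x = 28.5 mm, right where the ring should be. Drawing slowly.

```bash
python3 -m crank '[[0,0.001,0,0,0,0,0],[0,0.002,0,0,0,0,0],[0,0.003,0,0,0,0,0],[0,0.004,0,0,0,0,0]]' >/dev/null && python3 chk.py 1 9 &&
python3 -m crank '[[0,0.001,0,0,0,0,0],[0,0.002,0,0,0,0,0],[0,0.003,0,0,0,0,0],[0,0.004,0,0,0,0,0],[0,0.005,0,0,0,0,0],[0,0.006,0,0,0,0,0]]' >/dev/null && python3 chk.py 1 8
python3 - <<'E'
from h import *
s=grab_frame('scene')
crop(s,'pics/s6.png',220,180,400,280,4.2)
E
```

```text
bend [0.0236 0.0013 0.0448] F [4.94 1.18 0.02] M [ 0.186 -1.681  0.059] t 21.9
bend [0.0174 0.0012 0.0446] F [4.43 0.85 1.37] M [ 0.411 -1.786  0.006] t 22.65
```

View pics/s6.png

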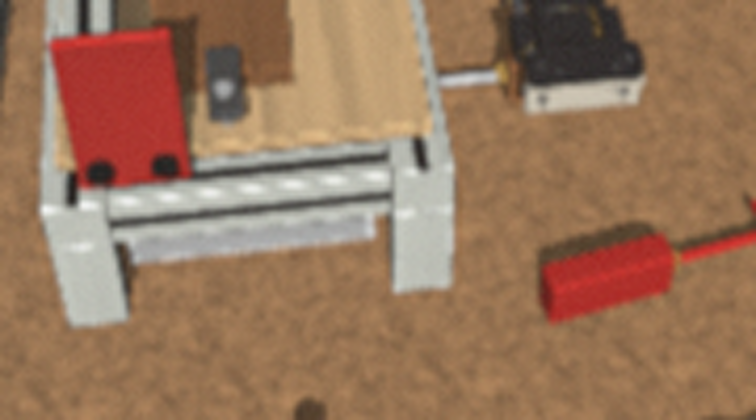

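```bash
python3 -m crank '[[-0.001,0.0015,0,0,0,0,0],[-0.002,0.003,0,0,0,0,0],[-0.002,0.0045,0,0,0,0,0],[-0.002,0.006,0,0,0,0,0],[-0.002,0.0075,0,0,0,0,0],[-0.002,0.009,0,0,0,0,0]]' >/dev/null && python3 chk.py 1 8 &&
python3 -m crank '[[0,0.0015,0,0,0,0,0],[0,0.003,0,0,0,0,0],[0,0.0045,0,0,0,0,0],[0,0.006,0,0,0,0,0],[0,0.0075,0,0,0,0,0],[0,0.009,0,0,0,0,0]]' >/dev/null && python3 chk.py 1 8 &&
python3 -m crank '[[0,0.0015,0,0,0,0,0],[0,0.003,0,0,0,0,0],[0,0.0045,0,0,0,0,0],[0,0.006,0,0,0,0,0],[0,0.0075,0,0,0,0,0],[0,0.009,0,0,0,0,0]]' >/dev/null && python3 chk.py 1 8
```

```text
bend [0.0079 0.001  0.0463] F [ 4.49 -0.06 -4.88] M [ 0.105 -1.077 -0.012] t 23.45
bend [-0.0008  0.0011  0.0465] F [ 4.23 -0.15 -5.6 ] M [-0.135 -1.025 -0.053] t 24.2
bend [-0.0097  0.0011  0.0466] F [ 3.64 -0.41 -5.37] M [-0.136 -0.968 -0.187] t 24.95
```

```bash
python3 -m crank '[[0.001,0.0015,0,0,0,0,0],[0.001,0.003,0,0,0,0,0],[0.001,0.0045,0,0,0,0,0],[0.001,0.006,0,0,0,0,0],[0.001,0.0075,0,0,0,0,0],[0.001,0.009,0,0,0,0,0]]' >/dev/null && python3 chk.py 1 8 &&
python3 -m crank '[[0,0.0015,0,0,0,0,0],[0,0.003,0,0,0,0,0],[0,0.0045,0,0,0,0,0],[0,0.006,0,0,0,0,0],[0,0.0075,0,0,0,0,0],[0,0.009,0,0,0,0,0]]' >/dev/null && python3 chk.py 1 8 &&
python3 -m crank '[[0,0.0015,0,0,0,0,0],[0,0.003,0,0,0,0,0],[0,0.0045,0,0,0,0,0],[0,0.006,0,0,0,0,0],[0,0.0075,0,0,0,0,0],[0,0.009,0,0,0,0,0]]' >/dev/null && python3 chk.py 1 8
```

```text
bend [-0.0185  0.0012  0.0457] F [ 4.11 -0.42 -1.12] M [-0.167 -1.558 -0.136] t 25.7
bend [-0.0277  0.0012  0.0456] F [ 3.9  -0.22 -0.44] M [-0.148 -1.635 -0.101] t 26.45
bend [-0.0368  0.0011  0.0456] F [ 4.47 -0.05  0.03] M [-0.071 -1.675 -0.147] t 27.2
```

```bash
python3 -m crank '[[0,0.0015,0,0,0,0,0],[0,0.003,0,0,0,0,0],[0,0.0045,0,0,0,0,0],[0,0.006,0,0,0,0,0],[0,0.0075,0,0,0,0,0],[0,0.009,0,0,0,0,0]]' >/dev/null && python3 chk.py 1 8 &&
python3 -m crank '[[0,0.0015,0,0,0,0,0],[0,0.003,0,0,0,0,0],[0,0.0045,0,0,0,0,0],[0,0.0045,0,0,0,0,0]]' >/dev/null && python3 chk.py 1 8
python3 - <<'E'
from h import *
p,R,_=cur();print(p,np.hypot(*p[:2]))
crop(grab_frame('scene'),'pics/s7.png',220,150,440,280,3.5)
crop(grab_frame('top'),'pics/t7.png',250,150,390,290,4.2)
E
```

```text
bend [-0.0457  0.0011  0.0456] F [ 4.96  0.4  -0.15] M [-0.037 -1.637 -0.078] t 27.95
bend [-0.0504  0.0011  0.0455] F [3.57 0.04 0.07] M [-0.078 -1.353 -0.079] t 28.45
[ 0.42034672 -0.0136988   0.03253899] 0.4205698778583952
```

View pics/s7.png

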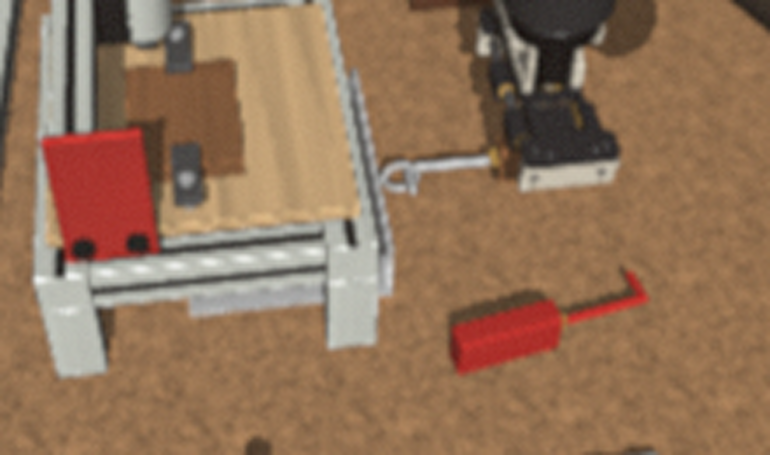

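View pics/t7.png

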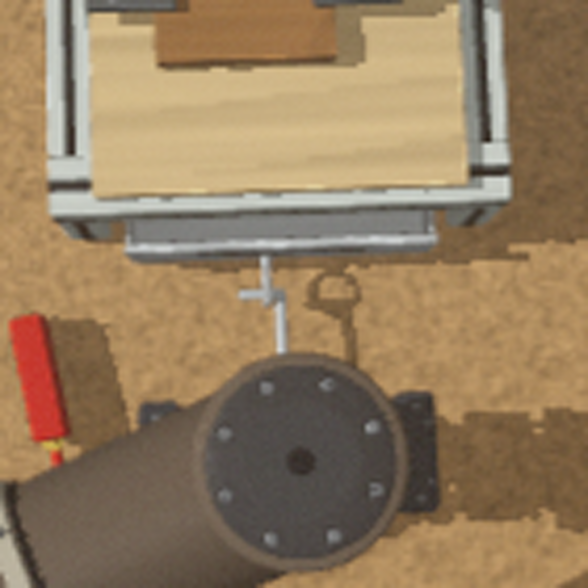

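Run:
```python
from h import *
t=grab_frame('top')
for x,y in[(130,254),(436,240)]:
    P=onz(t,250+(x+.5)/4.2-.5,150+(y+.5)/4.2-.5,.068);d=P[:2]-MO;print(P.round(4),(d@[np.cos(MA),np.sin(MA)]).round(4))
```

```text
[0.5605 0.0987 0.068 ] -0.0211
[ 0.5726 -0.1165  0.068 ] -0.0192
```

Tray front stands about 20 mm out. Now unhooking: 7 mm forward, then sideways.

```bash
python3 -m crank '[[0,-0.002,0,0,0,0,0],[0,-0.005,0,0,0,0,0],[0,-0.008,0,0,0,0,0],[0,-0.008,0,0,0,0,0]]' >/dev/null && python3 chk.py .2 2.5 &&
python3 -m crank '[[0,0,-0.002,0,0,0,0],[0,0,-0.005,0,0,0,0],[0,0,-0.008,0,0,0,0],[0,0,-0.011,0,0,0,0]]' >/dev/null && python3 chk.py .2 2.5 &&
python3 -m crank '[[0,0,-0.003,0,0,0,0],[0,0,-0.007,0,0,0,0],[0,0,-0.011,0,0,0,0],[0,0,-0.015,0,0,0,0]]' >/dev/null && python3 chk.py .2 2.5 &&
python3 -m crank '[[0,0,-0.004,0,0,0,0],[0,0,-0.010,0,0,0,0],[0,0,-0.017,0,0,0,0],[0,0,-0.024,0,0,0,0]]' >/dev/null && python3 chk.py .2 2.5
python3 - <<'E'
from h import *
crop(grab_frame('scene'),'pics/s8.png',220,150,440,280,3.5)
crop(grab_frame('top'),'pics/t8.png',250,150,390,290,4.2)
E
```

```text
bend [-0.0422  0.001   0.0453] F [ 0.4  -0.52 -1.74] M [-0.056  0.029  0.023] t 29.1
bend [-0.0422 -0.0101  0.0456] F [ 0.19  0.22 -1.52] M [-0.059 -0.02   0.003] t 29.6
bend [-0.0422 -0.0252  0.0455] F [ 0.47 -0.39 -0.93] M [ 0.021  0.003 -0.097] t 30.1
bend [-0.0422 -0.0494  0.0456] F [ 0.96  0.36 -1.37] M [-0.021 -0.021  0.075] t 30.6
```

View pics/t8.png

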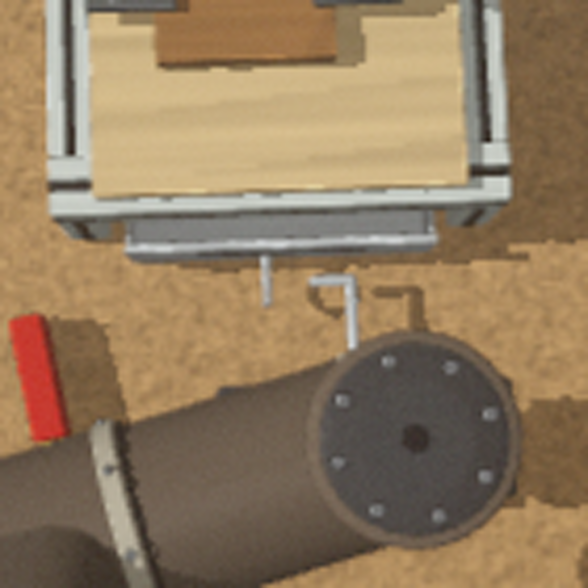

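Hook is free of the eye (tip at t8 (312,280), ring at (265,280)). Lifting and heading back to the rest.

```bash
python3 -m crank '[[-0.01,0,0,0,0,0,0],[-0.03,0,0,0,0,0,0],[-0.06,0,0,0,0,0,0],[-0.09,0,0,0,0,0,0],[-0.12,0,0,0,0,0,0],[-0.12,0,0,0,0,0,0]]' >/dev/null && python3 chk.py; python3 -c "
from h import *
print(delta([.445,.327,.13],.098,1),cur()[0])"
```

```text
bend [-0.0406 -0.0484  0.1691] F [ 0.13 -0.36 -2.63] M [ 0.038 -0.029 -0.018] t 31.45
(array([ 0.026 , -0.0308,  0.3887]), array([-0.0505,  0.0009,  0.0055])) [ 0.43255278 -0.06273266  0.15544938]
```

```bash
python3 -m crank '[[0,0,0.02,0,0,0,0],[0,0,0.06,0,0,0,0],[0,0,0.105,0,0,0,0],[0,0,0.15,-0.01,0,0,0],[0,-0.01,0.2,-0.02,0,0,0],[0,-0.02,0.25,-0.03,0,0,0],[0,-0.03,0.3,-0.04,0,0,0],[0,-0.031,0.345,-0.05,0,0,0],[0.01,-0.031,0.375,-0.05,0,0,0],[0.02,-0.031,0.389,-0.05,0,0,0]]' >/dev/null;  python3 -m crank '[[0,0,0,0,0,0,0],[0,0,0,0,0,0,0]]' ; python3 -c "
from h import *
crop(grab_frame('top'),'pics/t9.png',150,150,290,290,4.2)
crop(grab_frame('wrist'),'pics/w9.png',0,0,640,400,1.2)
print(delta([.445,.327,.0205],.098,1),cur()[0])"
```

```text
t: 32.95
eef_pos: [0.4436, 0.3257, 0.1323]
ee_rot: [2.47, 1.57, -2.146]
force: [-0.3, 0.3, -1.1]
width: 0.0238
(array([ 0.1124, -0.0012,  0.0009]), array([-0.0021,  0.0002,  0.0002])) [0.44388058 0.32593971 0.13286449]
```

View pics/t9.png

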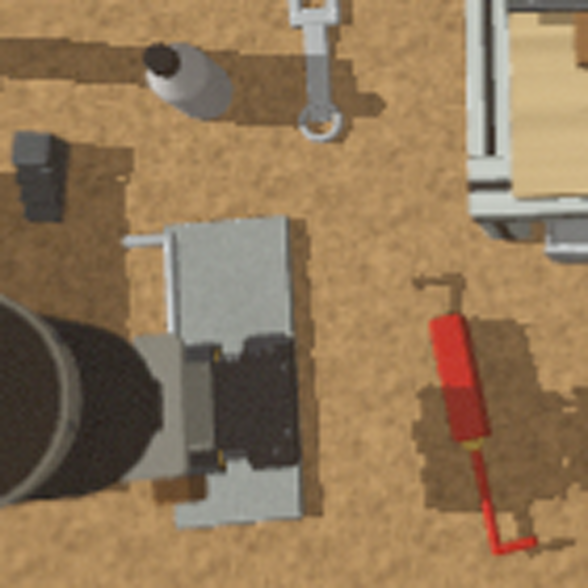

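View pics/w9.png

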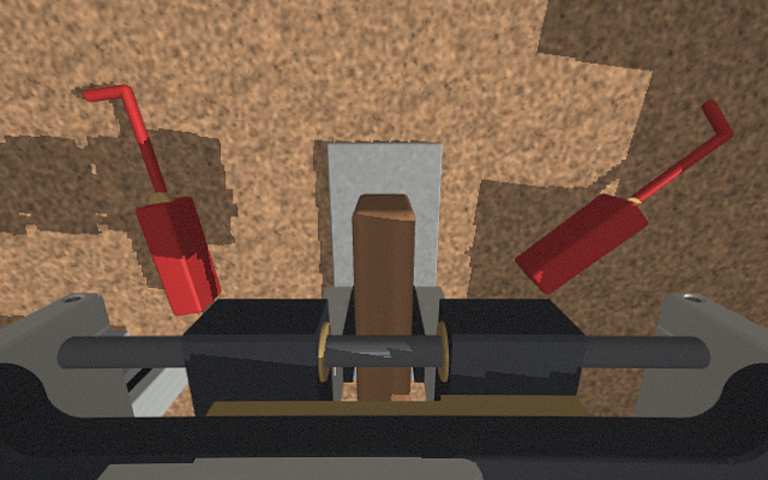

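Both views show the hook over the board and aligned with it. Lowering.

```bash
python3 -m crank '[[0.02,-0.001,0.001,0,0,0,0],[0.05,-0.001,0.001,0,0,0,0],[0.08,-0.001,0.001,0,0,0,0],[0.1,-0.001,0.001,0,0,0,0],[0.105,-0.001,0.001,0,0,0,0],[0.108,-0.001,0.001,0,0,0,0],[0.108,-0.001,0.001,0,0,0,0]]'; python3 -m crank '[[0.001,0,0,0,0,0,0],[0.002,0,0,0,0,0,0],[0.003,0,0,0,0,0,0],[0.003,0,0,0,0,0,0]]'
```

```text
t: 33.92
eef_pos: [0.445, 0.3282, 0.0253]
ee_rot: [-0.742, 1.569, 0.926]
force: [0.8, -0.0, -2.3]
width: 0.0234
t: 34.42
eef_pos: [0.4446, 0.3279, 0.0215]
ee_rot: [2.269, 1.571, -2.347]
force: [-0.4, -0.4, -1.4]
width: 0.0236
```

```bash
python3 -m crank '[[0.0005,0,0,0,0,0,0],[0.001,0,0,0,0,0,0],[0.0015,0,0,0,0,0,0],[0.0015,0,0,0,0,0,0]]'; python3 -c "
from h import *
crop(grab_frame('scene'),'pics/s10.png',300,220,480,340,4.2)"
```

```text
t: 34.92
eef_pos: [0.4446, 0.3278, 0.02]
ee_rot: [2.469, 1.571, -2.147]
force: [-0.0, 0.1, -1.0]
width: 0.0238
```

View pics/s10.png

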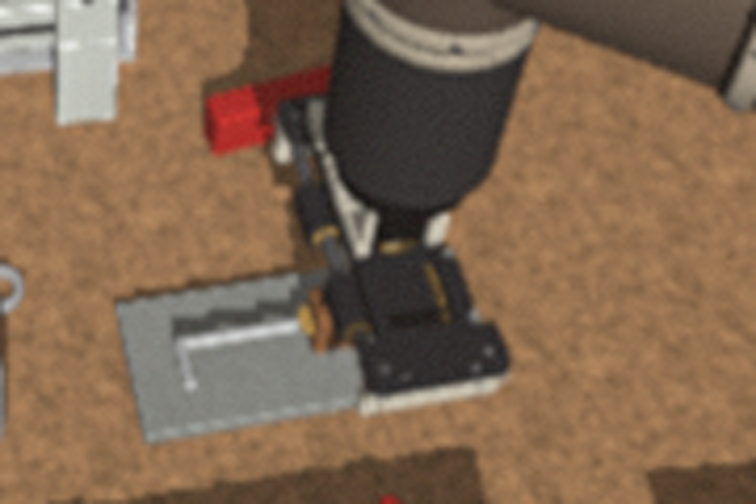

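```bash
python3 -m crank '[[0,0,0,0,0,0,0.7],[0,0,0,0,0,0,0.7],[0,0,0,0,0,0,0.7],[0,0,0,0,0,0,0.7],[0,0,0,0,0,0,0.7],[0,0,0,0,0,0,0.7]]'; python3 -m crank '[[-0.01,0,0,0,0,0,0.7],[-0.03,0,0,0,0,0,0.7],[-0.06,0,0,0,0,0,0.7],[-0.1,0,0,0,0,0,0.7],[-0.14,0,0,0,0,0,0.7],[-0.18,0,-0.03,0,0,0,0.7],[-0.2,0,-0.08,0,0,0,0.7],[-0.2,0,-0.13,0,0,0,0.7],[-0.2,0,-0.18,0,0,0,0.7],[-0.2,0,-0.22,0,0,0,0.7]]'; python3 -m crank '[[0,0,0,0,0,0,0.7],[0,0,0,0,0,0,0.7]]' >/dev/null; python3 -c "
from h import *
crop(grab_frame('top'),'pics/t11.png',150,110,330,290,3.3)
crop(grab_frame('scene'),'pics/s11.png',220,180,460,340,3.3)"
```

```text
t: 35.72
eef_pos: [0.4446, 0.3279, 0.0201]
ee_rot: [-0.097, 1.571, 1.571]
force: [-0.5, -0.7, -0.5]
width: 0.0613
t: 36.98
eef_pos: [0.4657, 0.1071, 0.2211]
ee_rot: [-1.104, 1.569, 0.563]
force: [-0.0, 0.1, 0.8]
width: 0.0614
```

View pics/t11.png

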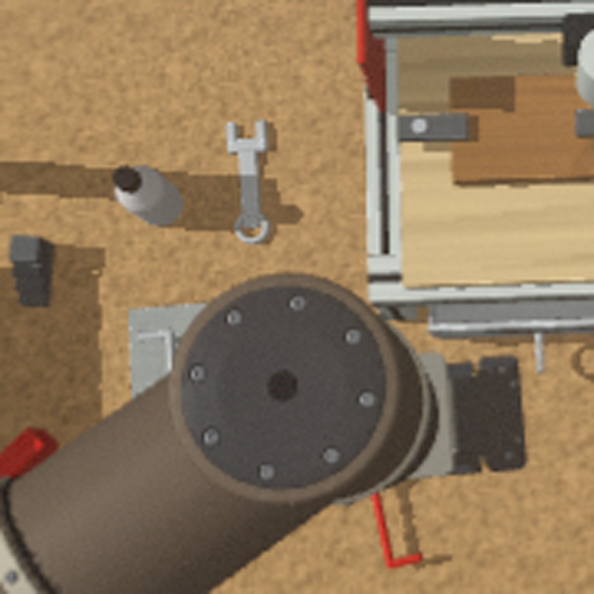

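View pics/s11.png

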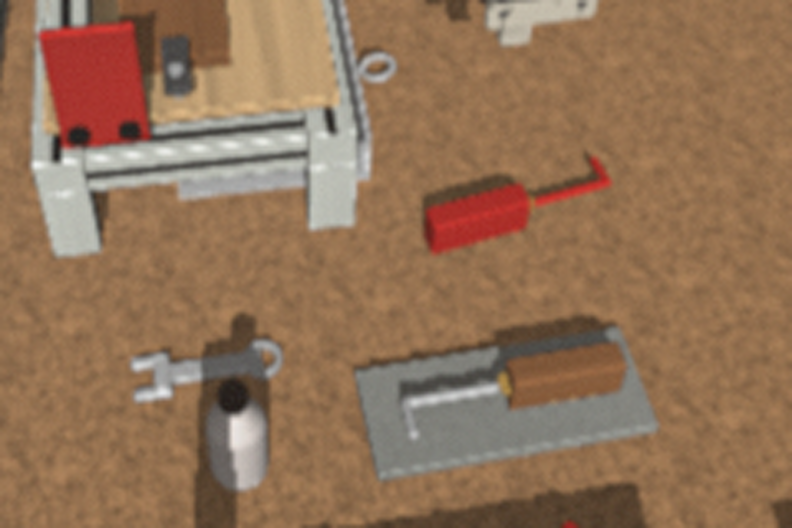

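Run:
```python
from h import *
g=grab_frame('scene')
P=np.array([onz(g,220+(x+.5)/3.3-.5,180+(y+.5)/3.3-.5,.052) for x,y in[(508,367),(513,384),(627,365),(617,346)]])
m=P.mean(0)[:2];o=np.array([.4359,.3262]);a=.098
print(P.round(3),m); d=m-o; print("in rest",d@[np.cos(a),np.sin(a)],d@[-np.sin(a),np.cos(a)], get_state()["qd"].round(3))
job_done()
```

```text
[[0.48  0.327 0.052]
 [0.479 0.342 0.052]
 [0.39  0.333 0.052]
 [0.394 0.317 0.052]] [0.4359717  0.32974358]
in rest 0.0004180718206084044 0.0035195638217477695 [ 0.003  0.003 -0.002 -0.     0.002  0.003]
the job is handed in; nothing more can be done
```

I took the wooden hook from its rest and found the eye by feel, at about +11 mm along its line. I drew the tray out slowly, then unhooked it, laid the hook back on the board and handed the job in. The last clock reading before hand-in was about 37 s of the 61 s allowed. The hand-in gives no verdict, so what follows is what I measured.

- **Tray:** its front measured about 20 mm out past the ledge just before unhooking. In the last pictures it still stands out clear of the ledge.
- **Force on the machine:** the pull was about 4–5 N. The highest reading at the ends of the moves was about 7 N, well under the 15 N limit.
- **Hook:** it lies flat and released, with its handle about 0.5 mm along and 3.5 mm across from its place. The gripper is well away from everything.
- **Bystanders:** the spanner, bottle and step block are where they were in the last top view. I didn't check the others again, but the arm never worked near them.

**Where checks disagreed:**
- The wrist and top cameras differed by about 6 mm on the hook's sideways position before the grasp. I took a middle value, and the jaws centred it.
- During the pull the vertical force drifted by 3–4 N each way, so I corrected the height by 1–2 mm.

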